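# Log and open the child-safe thinner bottle

## Task

In the joiner's workshop, first turn the amber bottle on its stiff swivel plate until its barcode label squarely faces the scanner block's red window, with the cap still on. Only then press the red push-and-turn cap down and, keeping it pressed, twist it anticlockwise until it comes free, and lift it straight up well clear (about 10 cm) of the bottle. Finish while holding the cap still in the gripper, upright and right above the bottle; leave the label facing the scanner, and do not disturb the hammer, the sanding block or the green-banded pot.

Things in the scene. Friction and masses are not known exactly. Their poses are not given: they have to be found in the camera images.
- station: Fixed plywood board, 250 x 110 x 12 mm, with a black scanner block. Origin on the table on the bottle's axis; x points level from bottle to scanner, z up. The board spans x -70 to 180, y +-55 mm. The scanner block spans x 125 to 175, y +-38 mm, top 78 mm above the table; its red window looks along -x at the bottle. Its place and angle vary; the scanner side is the far or right side as the robot sees it.
- bottle: Amber bottle. Origin on its upright axis, on the board's top (12 mm above the table); x points out through the middle of the barcode label, z up. Diameter 66 mm from z = 6 to 86 mm, then a shoulder narrowing to 48 mm across at z = 108 mm, above it the capped neck. It only turns about its axis; it cannot be lifted, moved or tipped. A yellow stripe on the shoulder marks the label's side.
- swivel (a point): Middle of the round aluminium swivel plate (94 mm across, yellow tab on the label's side) that turns with the bottle; on the axis, 7 mm above the bottle's origin. Stiff, 0.45 N m either way; stays where left. The label starts 30 to 75 degrees anticlockwise (from above) of the scanner. Unpressed, cap and bottle lock together (+-5 degrees play): turn the bottle by its cap or its body.
- code (a point): Middle of the barcode label (white with dark bars, 52 mm high) on the bottle's wall: 33 mm out along the bottle's x, 48 mm above the bottle's origin. It faces the scanner when it lies on the station's +x side with y near 0 in the station's frame.
- cap: Red ribbed safety cap, 54 mm across, 32 mm high, about 35 g, hollow below, loose once opened. Origin at the centre of its lower rim, z up, x towards the white stripe on its top. Closed, its origin is on the bottle's axis 117 mm above the bottle's origin (rim 129, top 161 mm above the table), 9 mm above the shoulder, its x along the bottle's x (+-5 degrees). Fingers fit round it from above.
- cap_mark (a point): White stripe on the cap's top: 20 mm out along the cap's x, 32 mm above its origin. Opening: pressed, the cap turns anticlockwise from above; its two lugs meet openings at 53 to 79 degrees from closed (66 best). An end wall stops it at 80; beyond that the bottle is dragged along. There, let up, it rises 2 to 3 mm and lifts straight off; at less than 50 degrees it is held.
- neck (a point): Top of the bottle's neck, hidden in the closed cap: on the axis, 130 mm above the bottle's origin. A spring plunger in it pushes the cap up: about 4 N when closed, plus 1.5 N per mm, so 12 to 15 N at 5 to 7 mm of pressing. Unpressed, teeth 4 mm deep stop the cap turning on the bottle; pressed 5 to 9 mm (9 mm is a hard stop) it turns freely.
- hammer: Claw hammer with wooden handle, 280 mm long, lying on the bench beside the station; leave alone. Its long axis is x.
- sander: Cork sanding block, 110 x 62 x 24 mm, lying on the bench beside the station; leave alone. Origin at the centre of its underside.
- tin: Small white lidded pot with a green band, 60 mm across, 50 mm high, standing on the bench behind the bottle; leave alone. Origin at the centre of its underside.
There are look-alikes about, which are no part of the job. What is meant by the cap is not black, and is the larger of those in its own colour.

How it is judged:
By the outcome, as a careful person would: the job done as asked, in the order asked, and still so for the second after the job is handed in, while the arm keeps its last pose, push and grip.
It also fails if it takes over 45 s, if anything falls off the work surface, if the arm or the gripper's body presses on something with over 40 N, if the wrist force passes 120 N, or if a joint passes its speed limit or range.

## Robot

A 6-joint arm with a two-finger parallel gripper is mounted at the origin on the work surface. World frame = base frame: x ahead of the robot, y to its left, z up, the work surface at z = 0. Lengths are in mm, angles in rad, forces in N, time in s.
With the tool pointing down it reaches from about 400 to 925 mm from the base axis. Payload 12.5 kg.
Tool frame: the origin (TCP) lies midway between the tips of the shut fingers; the grasp point (between the pads) lies 19 mm behind it (env.tcp_to_grasp is the distance from the TCP to the grasp point, in mm); z points along the fingers, y is the line along which they close (so a half turn about z gives the same grasp; the last joint's range is limited). The gripper opens to 95 mm and grips with 3 to 60 N. Pads are 20 mm wide; open, the fingers measure 119 mm over their backs; the gripper's body (75 mm by 180 mm) begins 59 mm behind the grasp point.
Start: joints at [1.127, 0.491, 1.559, -0, 1.092, -0.106], TCP at [207.117, 589.703, 214.661] pointing down, gripper open.
Joint ranges: [-3.1, 3.1], [-0.84, 2.19], [0.05, 2.79], [-1.13, 4.28], [0.06, 2.93], [-2.69, 2.69]. Speed limits (rad/s): [2.22, 2.22, 2.79, 3.14, 3.14, 3.14].

## Interface

Orientations are given as [roll, pitch, yaw] about the fixed x, y, z axes, in that order (R = Rz(yaw) Ry(pitch) Rx(roll)).
In Python, from cell import env gives the robot as it stands. The module is installed in compiled form; this text tells all that it offers.
- The arm moves only by the tool step_arm, never from a script. Its argument "plan" is a list that holds one entry, the list of rows, each a list of 5 numbers: the shift along the tool's x, y, z in mm, then the turn about the tool's z in degrees, then the opening, from -1 (shut) to 1 (fully open). A call has 1 to 8 rows; each row is the pose to reach, as a shift and turn from the pose commanded when the call began, along the tool's axes at that moment; what a row does not reach only later rows make up. A row lasts 1/12 s, in which the tool goes at most 41.7 mm and 7.16 degrees, less where a joint would pass 70% of its speed; a pose out of reach is approached as far as the arm can. A call with a gripper value outside its range is refused whole. The fingers move at their own pace and stop on an object; the grip force is fixed at half the most. Time passes only in rows, so rows that repeat a pose let the fingers close. It gives the time, the measured TCP pose, the force, the opening and the grip force at its end, in the units of the state.
- env.state(): the state, without advancing time (a new reading comes with each control period).
- env.read_camera(name): name is "scene" or "top" or "wrist"; returns the picture (384x512x3 uint8, blue, green, red); there is no depth.
- env.get_calibration(name): a dict with "K" (3x3 intrinsics, pixels), "extrinsics" (4x4, takes a point from world to camera coordinates). Camera axes: x right, y up, looking along -z (the intrinsics and any distortion apply to the point x, -y, -z); pixel columns grow to the right and rows downward; lengths in mm; the calibration is good to about 2 mm. A picture is of the moment at which its call begins: read the wrist's pose just before it. get_calibration takes no time and is no camera call; for the wrist camera it gives the pose at the moment of the call.
- env.job_done(): hands the job in; it is judged then, once.
The state is a dict: "t": time; "joints": joint angles; "qvel": joint speeds; "tau": joint torques, N m; "eef_pos": TCP position; "tcp_rot": TCP orientation; "ft_force": force on the tool from outside, world axes, zero at the start; "moment": the same for the moment, N m; "opening": opening from 0.0 (shut) to 1.0 (fully open); "grip_force": force on a finger pad.
Only numpy, scipy, OpenCV 4.12 (cv2) and the standard library are available. Lean on these libraries where they do the work, as an engineer would, in place of code of your own. Each camera call takes 0.05 s, during which the arm holds its last target. There are 200 camera calls.

## Working session

There is one attempt and no reset: what is moved stays moved. The work goes in short steps, Python scripts to look and compute and a tool call to move; the robot and the scene stay as the last step left them, time stands still between calls to the robot, and variables do not carry over. Pictures are saved under pics/ and viewed, at most 10 in all, crops included, and the job is handed in when it is done.

Besides the shell and the picture viewer there is one more tool, called as a command line: name --argument value ..., lists and objects as JSON in quotes. step_arm: Moves the arm, as the interface text tells. Its arguments: {"type":"object","properties":{"plan":{"type":"array"}},"required":["plan"]}

```bash
mkdir -p pics
cat > h.py <<'E'
import numpy as np,cv2
from cell import env
def ray(c,u,v):
    K=np.array(c["K"]);E=np.array(c["extrinsics"]);d=np.linalg.inv(K)@[u,v,1];d=np.array([d[0],-d[1],-d[2]])
    R=E[:3,:3];return -R.T@E[:3,3],R.T@d
def onz(c,u,v,z):
    o,d=ray(c,u,v);return o+d*(z-o[2])/d[2]
def proj(c,p):
    E=np.array(c["extrinsics"]);q=E[:3,:3]@np.array(p)+E[:3,3];w=np.array(c["K"])@[q[0],-q[1],-q[2]];return w[:2]/w[2]
E
python3 - <<'E'
from h import *
s=env.state();print(s)
for n in("scene","top"):
    im=env.read_camera(n);cv2.imwrite(f"pics/{n}0.png",im);c=env.get_calibration(n);print(n,ray(c,256,192),[k for k in c])
    h=cv2.cvtColor(im,cv2.COLOR_BGR2HSV)
    m=(((h[...,0]<6)|(h[...,0]>174))&(h[...,1]>140)&(h[...,2]>60)).astype('u1')
    k,l,st,ce=cv2.connectedComponentsWithStats(m)
    for i in range(1,k):
        if st[i,4]>20:print(st[i],ce[i])
E
```

```text
{'t': 0.0, 'joints': array([ 1.12744878e+00,  4.91537037e-01,  1.55948085e+00,  1.80978779e-05,
        1.09167192e+00, -1.05584567e-01]), 'qvel': array([-0.00042086,  0.00068287, -0.00082495,  0.00079087, -0.00082386,
        0.00033229]), 'tau': array([-5.72866084e-04, -6.12651300e+01, -2.58188832e+01,  6.91056973e-02,
        4.82045521e-02, -6.87967690e-05]), 'eef_pos': array([206.96742299, 589.46972478, 214.06492147]), 'tcp_rot': array([-3.14050330e+00, -1.31589498e-04,  2.80382125e+00]), 'ft_force': array([0.37761623, 0.1808691 , 0.3390214 ]), 'moment': array([-0.00894029,  0.0190934 ,  0.05560258]), 'grip_force': 0.0, 'opening': 1.0001384457067508}
scene (array([923.2259202 , 435.36490794, 938.95999255]), array([-0.35926825, -0.38735725, -0.84930048])) ['K', 'extrinsics']
[182 116  28  29 618] [196.04368932 129.75242718]
[141 154   6  29  68] [143.20588235 166.69117647]
[254 201  17  19 247] [261.94331984 210.2145749 ]
top (array([446.34758971,  73.73206484, 914.10162975]), array([ 0.07181314, -0.03324153, -0.99701357])) ['K', 'extrinsics']
[340 117  23  16 140] [350.81428571 124.65      ]
[321 149  28  26 519] [334.54913295 161.79961464]
[246 168  14  15 159] [252.28301887 175.1572327 ]
```

View pics/scene0.png

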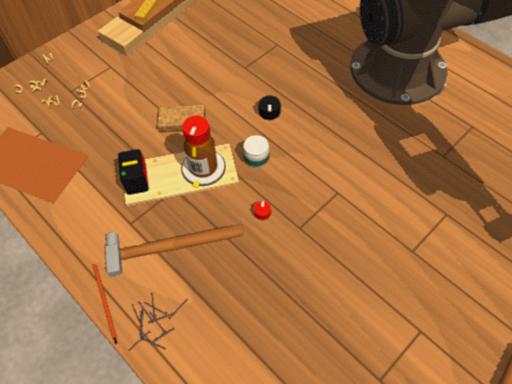

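View pics/top0.png

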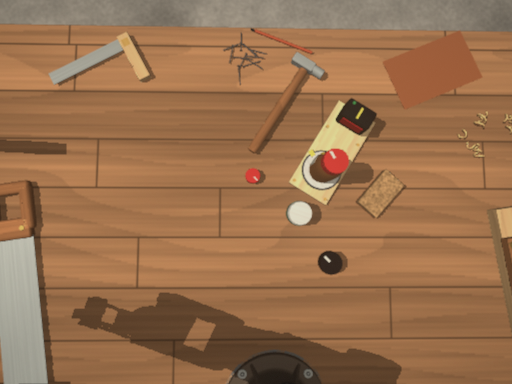

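Possible caps in the scene view: the red one on the bottle (196,130), a small loose red one (262,210) and a black one (270,107). I choose the one on the bottle, because it is red and the larger of the two. I'll check it in a crop and measure the axis, station angle, and yellow and white marks.

Run:
```python
from h import *
ims={}
for n in("scene","top"):
    im=cv2.imread(f"pics/{n}0.png");c=env.get_calibration(n);h=cv2.cvtColor(im,cv2.COLOR_BGR2HSV)
    x,y=(110,90) if n=="scene" else (280,90)
    ims[n]=cv2.resize(im[y:y+120,x:x+130],None,fx=3,fy=3,interpolation=cv2.INTER_CUBIC)
    # board mask
    m=cv2.inRange(h,(18,50,150),(30,150,255));k,l,st,ce=cv2.connectedComponentsWithStats(m)
    i=1+np.argmax(st[1:,4]);pts=np.argwhere(l==i)[:,::-1]
    P=np.array([onz(c,u,v,12)[:2] for u,v in pts],'f4');r=cv2.minAreaRect(P);print(n,"board",r)
    m=cv2.inRange(h,(24,170,120),(34,255,255));k,l,st,ce=cv2.connectedComponentsWithStats(m)
    for i in range(1,k):
        if st[i,4]>4 and x<ce[i][0]<x+130 and y<ce[i][1]<y+120:print("yellow",st[i,4],ce[i],onz(c,*ce[i],19)[:2],onz(c,*ce[i],110)[:2])
    for (u,v) in ([(196,130)] if n=="scene" else [(334.5,161.8)]): print("cap",onz(c,u,v,161),onz(c,u,v,145))
cv2.imwrite("pics/crop0.png",np.hstack([ims["scene"],ims["top"]]))
```

```text
scene board ((617.7283935546875, -145.11172485351562), (114.24314880371094, 251.32618713378906), 58.31401443481445)
yellow 58 [129.5 162.5] [ 680.79233733 -242.81697662] [ 704.7732237  -175.73302515]
yellow 29 [195.68965517 183.55172414] [612.2345291  -93.68914155] [642.99697183 -41.35651959]
cap [ 576.5653164  -108.21996875  161.        ] [ 569.43568286 -119.39966708  145.        ]
top board ((614.2628784179688, -148.9695587158203), (111.00699615478516, 250.59393310546875), 58.167232513427734)
cap [ 564.89014109 -117.18077055  161.        ] [ 567.40863361 -121.23680395  145.        ]
```

View pics/crop0.png

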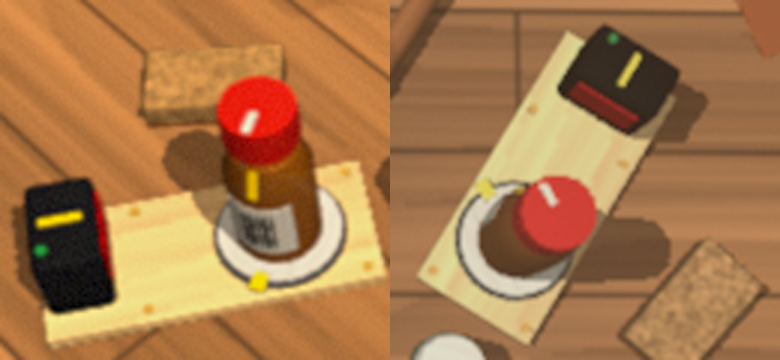

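The crop shows the larger red ribbed cap on the amber bottle, with its white stripe at top (322,155). The small loose red cap and the black one are elsewhere. The axis is about (568.5,-119), the scanner direction is about -31.8° and the tab is about +30°, so the bottle needs about 62° clockwise. Moving above it.

step_arm --plan '[[[-29,-27.5,-5,0,1],[-58,-55,-10,0,1],[-86,-82,-15,0,1],[-115,-110,-20,0,1],[-144,-137,-25,0,1],[-173,-165,-30,0,1],[-202,-192,-35,0,1],[-230,-220,-40,0,1]]]'

```text
t: 0.77
eef_pos: [351.6, 304.1, 254.8]
tcp_rot: [3.142, -0.0, 2.804]
ft_force: [1.2, 0.6, 1.1]
opening: 1.0
grip_force: 0.0
```

step_arm --plan '[[[-29,-27.5,0,0,1],[-58,-55,0,0,1],[-86,-82,0,0,1],[-115,-110,0,0,1],[-144,-137,0,0,1],[-173,-165,0,0,1],[-202,-192,0,0,1],[-230,-220,0,0,1]]]'

```text
t: 1.43
eef_pos: [495.8, 20.1, 254.6]
tcp_rot: [3.141, -0.0, 2.804]
ft_force: [-0.0, 1.3, 0.6]
opening: 1.002
grip_force: 0.0
```

step_arm --plan '[[[-29,-27.5,0,0,1],[-58,-55,0,0,1],[-86,-82,0,0,1],[-105,-98,0,0,1],[-116,-109,0,0,1],[-116,-109,0,0,1],[-116,-109,0,0,1]]]'

```text
t: 2.02
eef_pos: [568.2, -118.9, 254.1]
tcp_rot: [3.141, -0.001, 2.803]
ft_force: [-0.2, 0.6, 0.2]
opening: 0.999
grip_force: 0.0
```

Run:
```python
from h import *
s=env.state();print(s["eef_pos"],s["tcp_rot"],s["joints"],s["t"])
c=env.get_calibration("wrist");im=env.read_camera("wrist");cv2.imwrite("pics/w1.png",im);print(ray(c,256,192))
h=cv2.cvtColor(im,cv2.COLOR_BGR2HSV)
m=(((h[...,0]<6)|(h[...,0]>174))&(h[...,1]>140)&(h[...,2]>110)).astype('u1')
k,l,st,ce=cv2.connectedComponentsWithStats(m)
for i in range(1,k):
    if st[i,4]>200:print(st[i],ce[i],onz(c,*ce[i],161),onz(c,*ce[i],145))
```

```text
[ 568.17898729 -118.93030766  254.08603533] [ 3.14130770e+00 -1.30956757e-03  2.80300770e+00] [-3.20254417e-01  3.90221772e-01  1.61881998e+00  3.40939776e-04
  1.13385504e+00 -1.55261008e+00] 2.0167
(array([491.29409027, -91.23607755, 424.37034309]), array([ 0.26874667, -0.08818598, -0.95923064]))
[366  95  30  31 666] [380.78528529 110.18918919] [533.03392024   4.17666524 161.        ] [535.56965479   9.97308054 145.        ]
[ 225  163   60   63 2686] [254.28406552 194.93335815] [ 567.14064451 -117.78413288  161.        ] [ 571.74839515 -119.39695261  145.        ]
[213 250  43  21 521] [234.46449136 260.20153551] [ 622.01167244 -157.03076818  161.        ] [ 629.95289046 -161.02785851  145.        ]
```

View pics/w1.png

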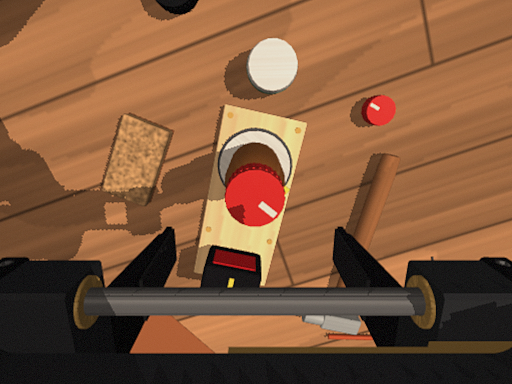

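The wrist view shows the cap top centred at about (254,196), stripe at (268,210), scanner window at (235,260), pot at (273,65) and small red cap at (380,110). The axis agrees to about 1 mm. Next, descend and grip.

step_arm --plan '[[[0,0,30,0,1],[0,0,60,0,1],[0,0,85,0,1],[0,0,105,0,1],[0,0,118,0,1],[0,0,126,0,1],[0,0,126,0,1],[0,0,126,0,1]]]'

```text
t: 2.73
eef_pos: [568.7, -118.4, 129.2]
tcp_rot: [3.141, 0.0, 2.805]
ft_force: [0.3, -1.1, 1.0]
opening: 1.001
grip_force: 0.0
```

step_arm --plan '[[[0,0,0,0,-1],[0,0,0,0,-1],[0,0,0,0,-1],[0,0,0,0,-1],[0,0,0,0,-1],[0,0,0,0,-1],[0,0,0,0,-1],[0,0,0,0,-1]]]'

```text
t: 3.4
eef_pos: [568.7, -119.1, 128.7]
tcp_rot: [3.141, 0.0, 2.804]
ft_force: [-0.7, 1.4, -0.0]
opening: 0.566
grip_force: 30.0
```

Run:
```python
from h import *
s=env.state();print(s)
```

```text
{'t': 3.4, 'joints': array([-3.20278295e-01,  5.28748897e-01,  1.75996240e+00,  2.81231221e-04,
        8.52794494e-01, -1.55335353e+00]), 'qvel': array([ 2.07166788e-03,  2.43965530e-04, -1.05231398e-03,  1.09651240e-03,
        5.59880042e-05,  7.92675978e-04]), 'tau': array([-5.03412187e-01, -5.83545363e+01, -2.08566338e+01, -1.74470963e-01,
        2.44255364e-02, -2.11755862e-02]), 'eef_pos': array([ 568.65309624, -119.12989238,  128.67566869]), 'tcp_rot': array([3.14137935e+00, 8.31307069e-05, 2.80368655e+00]), 'ft_force': array([-0.69537019,  1.42916497, -0.03420898]), 'moment': array([ 0.07173482, -0.00701353, -0.030086  ]), 'grip_force': 30.00032891985029, 'opening': 0.5662866454904449}
```

Gripped: the opening is 54 mm, which matches the cap. Turn 40° clockwise first.

step_arm --plan '[[[0,0,0,5,-1],[0,0,0,10,-1],[0,0,0,15,-1],[0,0,0,20,-1],[0,0,0,25,-1],[0,0,0,30,-1],[0,0,0,35,-1],[0,0,0,40,-1]]]'

```text
t: 4.07
eef_pos: [568.7, -118.6, 128.7]
tcp_rot: [3.141, -0.001, 2.102]
ft_force: [1.1, 5.7, 1.6]
opening: 0.569
grip_force: 30.0
```

```bash
cat > m.py <<'E'
from h import *
import sys
s=env.state();print(s["eef_pos"],np.degrees(s["tcp_rot"]),s["ft_force"],s["moment"],s["opening"],s["t"])
A=np.array([568.7,-118.8]);out=[]
for n,(x,y) in(("scene",(110,90)),("top",(280,90))):
    im=env.read_camera(n);c=env.get_calibration(n);h=cv2.cvtColor(im,cv2.COLOR_BGR2HSV)
    m=cv2.inRange(h,(22,140,110),(36,255,255));k,l,st,ce=cv2.connectedComponentsWithStats(m)
    for i in range(1,k):
        if st[i,4]>3:
            q=onz(c,*ce[i],19)[:2]-A; q2=onz(c,*ce[i],109)[:2]-A
            for z,q in((19,q),(109,q2)):
                r=np.hypot(*q)
                if 18<r<65 and x<ce[i][0]<x+130 and y<ce[i][1]<y+120:print(n,z,st[i,4],ce[i].round(1),"r",r.round(1),"ang",np.degrees(np.arctan2(q[1],q[0])).round(1))
    out.append(cv2.resize(im[y:y+120,x:x+130],None,fx=3,fy=3,interpolation=cv2.INTER_CUBIC))
cv2.imwrite(sys.argv[1],np.hstack(out))
E
python3 m.py pics/c1.png
```

```text
[ 568.7280754  -118.55638488  128.679249  ] [ 1.79972295e+02 -2.99941126e-02  1.20447360e+02] [1.0746518  5.71658062 1.55415161] [ 0.8759772  -0.25975452  0.45503267] 0.5687826031365075 4.0667
scene 19 19 [187.  149.3] r 60.3 ang -93.5
scene 109 19 [187.  149.3] r 31.4 ang -0.2
scene 19 35 [185.5 178.3] r 50.4 ang -1.7
```

View pics/c1.png

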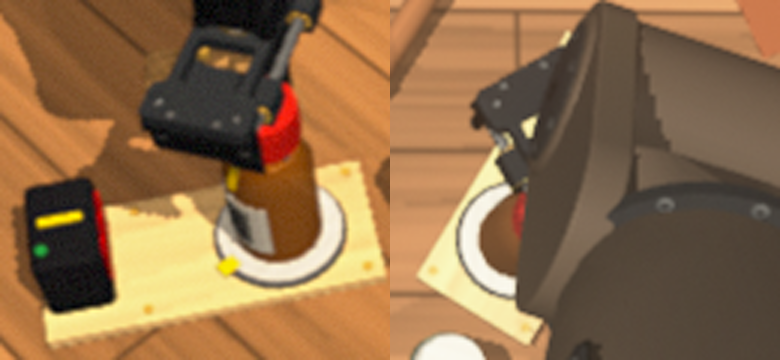

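The tab moved from 30° to -1.5°, so the bottle turns with the cap (the play is taken up). It needs 30° more.

step_arm --plan '[[[0,0,0,5,-1],[0,0,0,10,-1],[0,0,0,15,-1],[0,0,0,20,-1],[0,0,0,25,-1],[0,0,0,30,-1],[0,0,0,30,-1],[0,0,0,30,-1]]]'

```text
t: 4.83
eef_pos: [569.0, -118.5, 128.7]
tcp_rot: [3.141, -0.001, 1.584]
ft_force: [2.7, 6.8, -0.3]
opening: 0.571
grip_force: 30.0
```

```bash
python3 m.py pics/c2.png
```

```text
[ 569.01966232 -118.46784226  128.68475955] [ 1.79952123e+02 -4.86232241e-02  9.07541506e+01] [ 2.72823803  6.83349576 -0.25453854] [ 1.10083263 -0.48260981  0.20489096] 0.5709782336111516 4.8333
scene 19 36 [180.9 169.4] r 50.1 ang -32.4
```

View pics/c2.png

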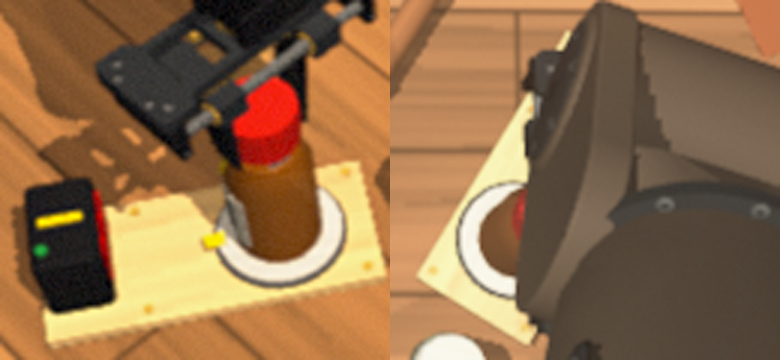

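The label now faces the scanner: the tab is at -32.4° against -31.8°. Relax the play 5° back, then press 7 mm.

step_arm --plan '[[[0,0,0,-2.5,-1],[0,0,0,-5,-1],[0,0,2,-5,-1],[0,0,4,-5,-1],[0,0,6,-5,-1],[0,0,7,-5,-1],[0,0,7,-5,-1],[0,0,7,-5,-1]]]'

```text
t: 5.6
eef_pos: [568.9, -119.2, 122.5]
tcp_rot: [3.14, 0.0, 1.669]
ft_force: [-2.2, 3.0, 12.2]
opening: 0.569
grip_force: 30.0
```

```bash
python3 m.py pics/c3.png
```

```text
[ 568.89738107 -119.15521069  122.52871911] [1.79931337e+02 1.51326978e-02 9.56231163e+01] [-2.15118374  3.00492307 12.15972498] [0.51841198 0.4058062  0.00285167] 0.5694172601982408 5.6
scene 109 5 [224.2 146.2] r 56.4 ang 120.3
scene 19 36 [180.9 169.4] r 50.1 ang -32.4
```

The force is 12.2 N, so the cap is about 5.5 mm down, no gross slip. Press 1 mm more and twist 33° anticlockwise.

step_arm --plan '[[[0,0,1,0,-1],[0,0,1,-5,-1],[0,0,1,-10,-1],[0,0,1,-15,-1],[0,0,1,-20,-1],[0,0,1,-25,-1],[0,0,1,-30,-1],[0,0,1,-33,-1]]]'

```text
t: 6.37
eef_pos: [569.7, -119.7, 122.0]
tcp_rot: [3.14, 0.003, 2.25]
ft_force: [0.4, 1.7, 13.4]
opening: 0.568
grip_force: 30.0
```

```bash
python3 m.py pics/c4.png
```

```text
[ 569.65580571 -119.71293022  121.98228248] [1.79894202e+02 1.71426624e-01 1.28887644e+02] [ 0.36885896  1.72742669 13.36699946] [ 0.08336406  0.01080245 -0.02550747] 0.5684248152743444 6.3667
scene 19 36 [180.9 169.4] r 50.1 ang -32.4
```

The cap turns freely (moment about 0, tab unmoved). Now the remaining 33°.

step_arm --plan '[[[0,0,0,-5,-1],[0,0,0,-10,-1],[0,0,0,-15,-1],[0,0,0,-20,-1],[0,0,0,-25,-1],[0,0,0,-30,-1],[0,0,0,-33,-1],[0,0,0,-33,-1]]]'

```text
t: 7.13
eef_pos: [569.8, -119.8, 122.0]
tcp_rot: [-3.141, 0.004, 2.824]
ft_force: [0.3, -0.7, 12.4]
opening: 0.567
grip_force: 30.0
```

```bash
python3 m.py pics/c5.png
```

```text
[ 569.77377262 -119.75243617  122.01233476] [-179.99319071    0.21764275  161.81824292] [ 0.28778252 -0.71433693 12.41939585] [ 0.12932617 -0.09242394  0.02644266] 0.5666538457288607 7.1333
scene 109 4 [184.2 143.8] r 30.2 ang -30.4
scene 19 35 [180.9 169.5] r 50.1 ang -32.2
```

The cap is at about 64° from closed, inside the 53–79 window, and the tab hasn't moved. Let up gently, watching the force.

step_arm --plan '[[[0,0,-2,0,-1],[0,0,-4,0,-1],[0,0,-6,0,-1],[0,0,-8,0,-1],[0,0,-10,0,-1],[0,0,-12,0,-1],[0,0,-12,0,-1]]]'

```text
t: 7.82
eef_pos: [568.3, -119.2, 132.5]
tcp_rot: [-3.142, -0.001, 2.821]
ft_force: [0.2, -0.4, -0.1]
opening: 0.566
grip_force: 30.0
```

Force is about 0, so the cap is free. Lift straight up by 105 mm more, checking along the way.

step_arm --plan '[[[0,0,-5,0,-1],[0,0,-12,0,-1],[0,0,-22,0,-1],[0,0,-35,0,-1],[0,0,-50,0,-1],[0,0,-65,0,-1],[0,0,-80,0,-1],[0,0,-92,0,-1]]]'

```text
t: 8.48
eef_pos: [568.7, -119.2, 226.8]
tcp_rot: [3.142, 0.001, 2.821]
ft_force: [-0.3, 0.0, -1.2]
opening: 0.57
grip_force: 30.0
```

step_arm --plan '[[[0,0,-8,0,-1],[0,0,-13,0,-1],[0,0,-15,0,-1],[0,0,-15,0,-1],[0,0,-15,0,-1],[0,0,-15,0,-1]]]'

```text
t: 8.98
eef_pos: [568.4, -119.1, 239.0]
tcp_rot: [3.142, -0.001, 2.821]
ft_force: [0.2, 0.4, 0.3]
opening: 0.57
grip_force: 30.0
```

```bash
python3 m.py pics/c6.png
python3 - <<'E'
from h import *
im=env.read_camera("scene")[20:270,50:320]
cv2.imwrite("pics/s6.png",cv2.resize(im,None,fx=2.3,fy=2.3,interpolation=cv2.INTER_CUBIC))
E
```

```text
[ 568.3828331  -119.09805476  238.98250645] [ 1.79995348e+02 -6.47296944e-02  1.61646001e+02] [0.20598111 0.44972847 0.27925518] [0.02937811 0.07839091 0.03025235] 0.5700870135883549 8.9833
scene 109 9 [184.7 143.2] r 29.2 ang -32.7
scene 19 36 [180.9 169.4] r 50.1 ang -32.4
```

View pics/s6.png

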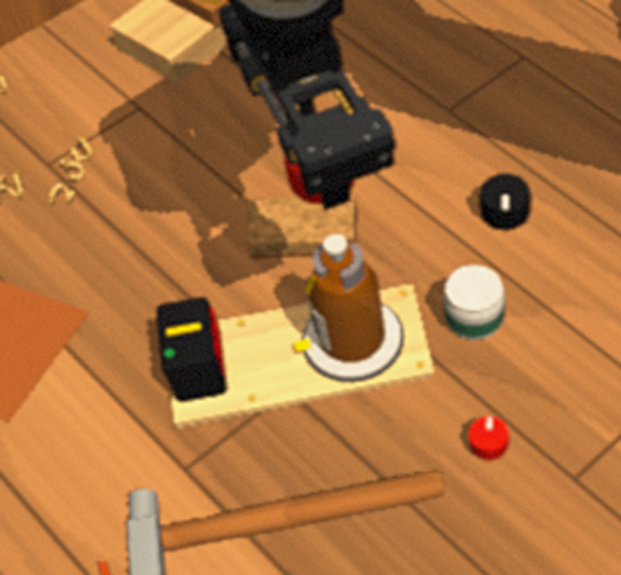

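The picture shows the bare neck at (335,250), the cap in the gripper at (310,180), the tab pointing at the scanner at (302,346), and the hammer, sander and pot unmoved. The rim is about 97 mm above the neck, so I'll add 5 mm and hand in.

step_arm --plan '[[[0,0,-3,0,-1],[0,0,-5,0,-1],[0,0,-5,0,-1],[0,0,-5,0,-1],[0,0,-5,0,-1]]]'

```text
t: 9.55
eef_pos: [568.6, -119.2, 244.7]
tcp_rot: [3.142, 0.0, 2.821]
ft_force: [0.4, -0.7, -0.2]
opening: 0.571
grip_force: 30.0
```

```bash
python3 -c "
from cell import env
print(env.job_done())"
```

```text
the job is handed in; nothing more can be done
None
```

I handed the job in at about 9.6 s: the label faces the scanner within about 1°, the cap is off and held upright about 10 cm above the bottle, and the hammer, sanding block and pot look undisturbed (no verdict was returned).

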